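# Stack the short-circuit sample line on the waveguide test port

### The job

Set up the short-circuited sample measurement on the upright waveguide test port: one after another, stack on its flange first the blue straight section, then the sample holder with the white sample, then the brass spacer, and last close the line with the plain steel shorting plate. Each part must sit flat and fully down on the dowel pins of the one below, so that all flanges are in line. Leave the holder with the black sample, the torque wrench and the coaxial adaptor where they lie.

Things in the scene. Friction and masses are not known exactly. Their poses are not given: they have to be found in the camera images.
- test_port: Fixed test port: blue waveguide stub on a dark foot 110 x 90 x 10 mm, brass connector on its -y side; on top a bare steel flange facing up, 76 (x) by 50 (y) mm, its face 50 mm above the origin, dark window 35 x 16 mm; two pointed dowel pins, 6 mm thick, 8 mm high, on top at x = +-29 mm, y = 0. Origin on the bench below the flange's centre; z up.
- straight_section: Straight section, tallest loose part: all blue, tube 42 x 23 mm between two flanges 76 x 50 mm, each 8 mm thick; 40 mm high without pins; two pointed dowel pins, 6 mm thick, 8 mm high, on top at x = +-29 mm, y = 0; matching dowel holes below, 9 mm wide, 8 mm deep. Origin: underside centre; x along the 76 mm, y along the 50 mm side. Grasp the top flange across its 50 mm. 0.26 kg.
- sample_white: Sample holder with white sample: dark grey block 76 x 50 mm, 20 mm high without pins, window 35 x 16 mm filled white; two pointed dowel pins, 6 mm thick, 8 mm high, on top at x = +-29 mm, y = 0; matching dowel holes below, 9 mm wide, 8 mm deep. Origin: underside centre; x along the 76 mm, y along the 50 mm side. Grasp across its 50 mm. 0.2 kg.
- spacer: Spacer: yellow brass plate 76 x 50 mm, 16 mm high without pins, open window 35 x 16 mm; two pointed dowel pins, 6 mm thick, 8 mm high, on top at x = +-29 mm, y = 0; matching dowel holes below, 9 mm wide, 8 mm deep. Origin: underside centre; x along the 76 mm, y along the 50 mm side. Grasp across its 50 mm. 0.28 kg.
- short_plate: Shorting plate: plain bare steel plate 76 x 50 mm, 14 mm high, no window, no pins on top; two 9 mm wide, 9 mm deep dowel holes below at x = +-29 mm, y = 0. Origin: underside centre; x along the 76 mm, y along the 50 mm side. Grasp across its 50 mm. 0.25 kg.
- sample_dark: Sample holder with black sample, not needed now: block like the white one (76 x 50 mm, 20 mm high, same pins), but its window is filled black. Origin: underside centre; x along the 76 mm, y along the 50 mm side.
- torque_wrench: Bystander: torque wrench with an orange handle lying on the bench, 22 mm wide, 160 mm long along its y, 17 mm high. Origin at the middle of its underside.
- coax_adaptor: Bystander: small white coaxial adaptor lying on the bench, 20 mm wide, 43 mm long along its y, 20 mm high. Origin at the middle of its underside.

How it is judged:
On the way, in this order (a step that is already met when the one before it is completed fails the run):
1. the straight section is seated on the test port (horizontal distance between straight_section and test_port below 0.004 m and z of straight_section in the frame of test_port between 0.0475 and 0.0525 m and angle between the x axis of straight_section and the x axis of test_port, either way round below 0.1 rad and angle between straight_section's own z axis and vertical below 0.05 rad), for 0.2 s.
2. the holder with the white sample is seated on the straight section (horizontal distance between sample_white and straight_section below 0.004 m and z of sample_white in the frame of straight_section between 0.0375 and 0.0425 m and angle between the x axis of sample_white and the x axis of straight_section, either way round below 0.1 rad and angle between sample_white's own z axis and vertical below 0.05 rad), for 0.2 s.
3. the brass spacer is seated on the white sample's holder (horizontal distance between spacer and sample_white below 0.004 m and z of spacer in the frame of sample_white between 0.0175 and 0.0225 m and angle between the x axis of spacer and the x axis of sample_white, either way round below 0.1 rad and angle between spacer's own z axis and vertical below 0.05 rad), for 0.2 s.
4. the shorting plate is seated on the spacer (horizontal distance between short_plate and spacer below 0.004 m and z of short_plate in the frame of spacer between 0.0135 and 0.0185 m and angle between the x axis of short_plate and the x axis of spacer, either way round below 0.1 rad and angle between short_plate's own z axis and vertical below 0.05 rad), for 0.2 s.
At the end, for the whole second after the job is handed in: On the test port stand, from the bottom up, the straight section, the white sample's holder, the brass spacer and the shorting plate: each within 4 mm of centre and 0.1 rad of the one below (either way round), level, its underside within 2.5 mm of the face below, and at rest (all of step 1 and all of step 2 and all of step 3 and all of step 4 and linear speed of each of straight_section, sample_white, spacer, short_plate below 0.02 m/s); the robot touches nothing.
It fails at once if the holder with the black sample is shifted by more than 20 mm (distance of sample_dark from where it was at the start of the episode above 0.02 m).
It fails at once if the torque wrench is shifted by more than 20 mm (distance of torque_wrench from where it was at the start of the episode above 0.02 m).
It fails at once if the coaxial adaptor is shifted by more than 20 mm (distance of coax_adaptor from where it was at the start of the episode above 0.02 m).
It also fails if it takes over 83 s, if anything falls off the work surface, if the arm or the gripper's body presses on something with over 40 N, if the wrist force passes 120 N, or if a joint passes its speed limit or range.

### The arm

A 7-joint arm with a two-finger parallel gripper is mounted at the origin on a cart in front of the work surface, level with it; the furniture and walls round the work are solid. World frame = base frame: x ahead of the robot, y to its left, z up, the work surface at z = 0. Lengths are in m, angles in rad, forces in N, time in s.
With the tool pointing down it reaches from about 0.4 to 0.85 m from the base axis. Payload 10.4 kg.
Tool frame: the origin (TCP) lies at the very end of the fingers, on their centre line; the grasp point (between the pads) lies 19 mm behind it; z points along the fingers, y is the line along which they close (so a half turn about z gives the same grasp; the last joint's range is limited). The gripper opens to 87 mm and grips with 3 to 60 N. Pads are 19 mm wide; open, the fingers measure 117 mm over their backs; the gripper's body (75 mm by 190 mm) begins 51 mm behind the grasp point.
Start: joints at [-1.225, 0.332, -0.065, 1.46, 0.022, 1.35, -0.088], TCP at [0.225, 0.583, 0.223] pointing down, gripper open.
Joint ranges: [-2.6, 2.6], [-0.5, 2.12], [-1.47, 1.34], [0.16, 2.42], [-1.27, 4.41], [0.06, 2.06], [-2.6, 2.6]. Speed limits (rad/s): [2.22, 2.22, 2.79, 2.79, 3.14, 3.14, 3.14].

### API

Orientations are given as a unit quaternion [x, y, z, w].
In Python, from bench import r gives the robot as it stands.
- The arm moves only by the shell command python3 -m jog [FORCE], which reads ROWS from standard input. ROWS is one flat JSON list of numbers that holds 1 to 12 rows one after another, with no inner brackets; each row has 5 numbers: dx, dy, dz in a scale on which 1.0 is 0.8 m, then a turn about the tool's z in fractions of the full range, 1 being pi rad, then the finger opening in m; each row is the pose to reach, as a shift and turn from the pose commanded when the command began, along the tool's axes at that moment; what a row does not reach only later rows make up. A row lasts 1/10 s, in which the tool goes at most 0.05 m and 0.15 rad, less where a joint would pass 70% of its speed; a pose out of reach is approached as far as the arm can. The fingers move at their own pace and stop on an object; FORCE is the grip in N (left out, the last holds). Time passes only in rows, so rows that do not move let the fingers close. It prints the time, the measured TCP pose, the force, the opening and the grip force at its end. A shift or turn number past 1, either way, is cut back to 1. Input that does not fit is refused with a message, and nothing moves.
- r.read_state(): the state, without advancing time (a new reading comes with each control period).
- r.camera(name): name is "scene" or "top" or "wrist"; returns a dict with "img" (480x640x3 uint8, red, green, blue), "fx", "fy", "cx", "cy" (pixels), "k1" (the pictures are not rectified: a ray, as slopes to the right and down, at radius r is drawn at 1 + k1 r^2 times it, then the intrinsics apply), "pose" (4x4, takes a point from camera to world coordinates). Camera axes: x right, y down, z forward; pixel columns grow to the right and rows downward; lengths in m; the calibration is good to about 2 mm. A picture is of the moment at which its call begins. There is no depth.
- r.close_job(): hands the job in; it is judged then, once.
Trained networks look in the newest picture that a camera, given by its name, has taken for a name from the list of things; names that differ only in an ending like _2 or _b are one class to them, and where a whole thing is asked for, a point or a joint stands for the part that bears it (a point fixed in the world has none). Each returns a list of dicts, best first, with "p" (0 to 1); they miss things now and then, are a little off and sometimes report something else, mostly with a low value. They report only what shows in the picture. A call takes as long as a camera call.
- r.recognise(camera, label): "position" ([column, row] as shares, 0 to 1, of the picture: columns of its width, rows of its height, amid what is visible of it).
- r.regions_of(camera, label): "pixels" (480x640 bool, what is visible of it) and "position" ([column, row] as shares, 0 to 1, of the picture: columns of its width, rows of its height, amid what is visible of it).
The state is a dict: "time": time; "joint_positions": joint angles; "joint_vel": joint speeds; "joint_torque": joint torques, N m; "ee_pos": TCP position; "eef_rot": TCP orientation; "ft_force": force on the tool from outside, world axes, zero at the start; "torque": the same for the moment, N m; "width": finger opening in m; "grip_force": force on a finger pad.
Only numpy, scipy, OpenCV 4.12 (cv2) and the standard library are available. Lean on these libraries where they do the work, as an engineer would, in place of code of your own. Each camera call takes 0.05 s, during which the arm holds its last target. There are 200 camera calls.

## Working session

There is one attempt and no reset: what is moved stays moved. The work goes in short steps, Python scripts to look and compute and a shell command to move; the robot and the scene stay as the last step left them, time stands still between calls to the robot, and variables do not carry over. Pictures are saved under pics/ and viewed, at most 14 in all, crops included, and the job is handed in when it is done.

```bash
mkdir -p pics; ls
python3 - <<'E'
from bench import r
import cv2,numpy as np
s=r.read_state();print(s["time"],s["ee_pos"],s["eef_rot"],s["width"])
ims=[]
for c in ["top","scene"]:
    d=r.camera(c);print(c,d["fx"],d["cx"],d["cy"],d["k1"],np.round(d["pose"],3).tolist())
    cv2.imwrite(f"pics/{c}0.png",d["img"][:,:,::-1])
    for n in "test_port straight_section sample_white spacer short_plate sample_dark torque_wrench coax_adaptor".split():
        print(c,n,[(round(q["p"],2),np.round(np.array(q["position"])*[640,480]).tolist(),int(q["pixels"].sum())) for q in r.regions_of(c,n)[:3]])
print(r.read_state()["time"])
E
```

```text
pics
0.0 [0.22515263 0.58258036 0.22171445] [ 1.83335175e-01  9.83050169e-01 -7.53945002e-04 -1.02617828e-04] 0.0869448219268931
top 557.0399530785564 313.7050024877331 236.86974383872237 -0.02238923110503966 [[0.012, -0.995, 0.1, 0.461], [-0.999, -0.009, 0.032, -0.147], [-0.031, -0.1, -0.995, 0.945], [0.0, 0.0, 0.0, 1.0]]
top test_port [(0.6, [233.0, 217.0], 3357)]
top straight_section [(0.78, [410.0, 297.0], 1523)]
top sample_white [(0.83, [481.0, 248.0], 1549)]
top spacer [(0.75, [307.0, 202.0], 1198)]
top short_plate [(0.6, [412.0, 219.0], 1321)]
top sample_dark [(0.73, [314.0, 296.0], 1358)]
top torque_wrench [(0.57, [183.0, 332.0], 756)]
top coax_adaptor [(0.67, [268.0, 152.0], 221), (0.54, [486.0, 247.0], 1478)]
scene 467.67837184641735 311.03638473516025 230.5092218665664 0.007769929536256391 [[0.885, -0.175, 0.431, 0.18], [-0.464, -0.385, 0.798, -0.822], [0.026, -0.906, -0.422, 0.404], [0.0, 0.0, 0.0, 1.0]]
scene test_port [(0.75, [294.0, 210.0], 1426)]
scene straight_section [(0.96, [296.0, 292.0], 2018)]
scene sample_white [(0.94, [391.0, 324.0], 1803), (0.18, [294.0, 210.0], 1487)]
scene spacer [(0.69, [330.0, 235.0], 729), (0.42, [293.0, 210.0], 1356)]
scene short_plate [(0.97, [372.0, 278.0], 1073), (0.19, [391.0, 324.0], 1797)]
scene sample_dark [(0.87, [264.0, 251.0], 948)]
scene torque_wrench [(0.71, [193.0, 216.0], 317)]
scene coax_adaptor [(0.5, [350.0, 214.0], 168)]
0.9
```

View both.

View pics/top0.png

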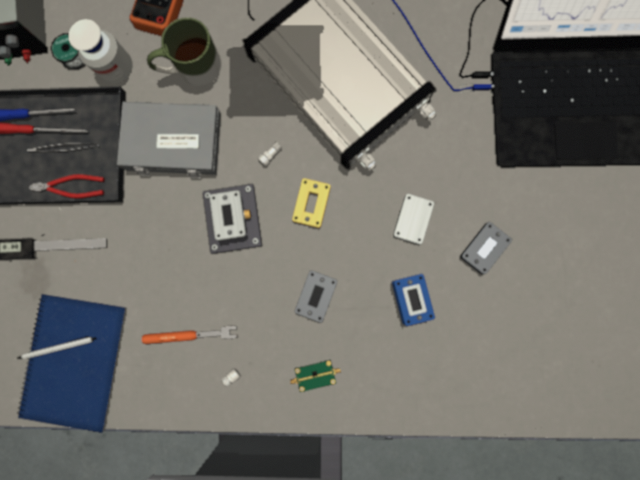

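View pics/scene0.png

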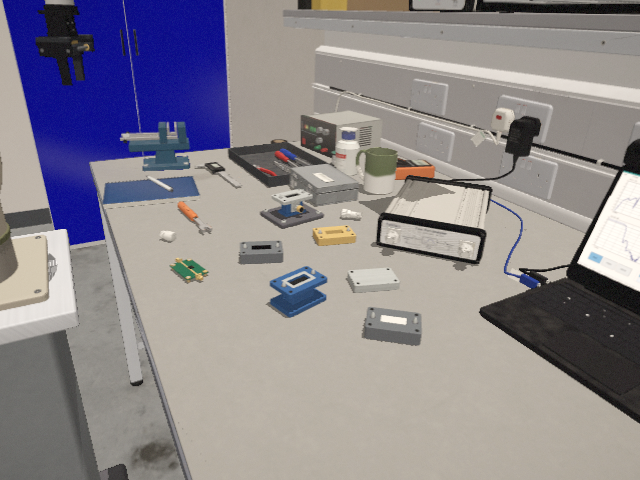

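```bash
cat > h.py <<'E'
from bench import r
import numpy as np, cv2
from scipy.optimize import minimize
from scipy.spatial.transform import Rotation as R
BOX=dict(straight_section=[(76,50,0,40)],sample_white=[(76,50,0,20)],spacer=[(76,50,0,16)],short_plate=[(76,50,0,14)],
 sample_dark=[(76,50,0,20)],test_port=[(110,90,0,10),(76,50,42,50)],torque_wrench=[(22,160,0,17)],coax_adaptor=[(20,43,0,20)])
def proj(d,P):
    T=np.linalg.inv(d["pose"]);c=P@T[:3,:3].T+T[:3,3];s=c[:,:2]/c[:,2:]
    s=s*(1+d["k1"]*(s**2).sum(1,keepdims=True))
    return s*[d["fx"],d["fy"]]+[d["cx"],d["cy"]]
def unproj(d,uv,z):
    t=(np.array(uv,float)-[d["cx"],d["cy"]])/[d["fx"],d["fy"]];s=t.copy()
    for _ in range(5): s=t/(1+d["k1"]*(s@s))
    v=d["pose"][:3,:3]@np.r_[s,1];o=d["pose"][:3,3]
    return o+v*(z-o[2])/v[2]
def corners(q,b,z0=0):
    x,y,a=q;w,l,lo,hi=np.array(b)/1000
    c,s=np.cos(a),np.sin(a)
    return np.array([[x+c*i*w/2-s*j*l/2,y+s*i*w/2+c*j*l/2,z0+k] for i in(-1,1) for j in(-1,1) for k in(lo,hi)])
def render(d,q,boxes,z0=0):
    m=np.zeros((480,640),np.uint8)
    for b in boxes:
        p=cv2.convexHull(proj(d,corners(q,b,z0)).astype(np.float32))
        cv2.fillConvexPoly(m,np.round(p*256).astype(np.int32),255,cv2.LINE_AA,8)
    return m/255.
def fit(d,mask,boxes,z0=0,x0=None):
    """best x,y,yaw (mod pi) and IoU"""
    M=mask.astype(float)
    if len(boxes)==1: # fill to hull
        pts=np.argwhere(mask)[:,::-1].astype(np.int32);m=np.zeros((480,640),np.uint8)
        cv2.fillConvexPoly(m,cv2.convexHull(pts),1);M=m.astype(float)
    ys,xs=np.nonzero(M);c=unproj(d,[xs.mean(),ys.mean()],z0+boxes[0][3]/2000)
    f=lambda q:1-np.minimum(M,I:=render(d,q,boxes,z0)).sum()/max(1,np.maximum(M,I).sum())
    best=None
    for a in ([x0[2]] if x0 is not None else np.arange(4)*np.pi/4):
        q0=np.r_[c[:2],a]
        o=minimize(f,q0,method="Nelder-Mead",options=dict(initial_simplex=np.vstack([q0]+[q0+e for e in np.diag([.01,.01,.3])]),xatol=1e-4,fatol=1e-4))
        if best is None or o.fun<best.fun: best=o
    q=best.x;q[2]=(q[2]+np.pi/2)%np.pi-np.pi/2
    return q,1-best.fun
def tool():
    s=r.read_state();m=R.from_quat(s["eef_rot"]).as_matrix();return s,m
def goto(x,y,yaw,z):
    """rows' last numbers to bring TCP to x,y,z with finger line along part's y (yaw=part x axis)"""
    s,m=tool();d=m.T@(np.array([x,y,z])-s["ee_pos"])
    cur=np.arctan2(m[1,1],m[0,1]);t=(yaw+np.pi/2-cur+np.pi/2)%np.pi-np.pi/2
    print("d(tool)",np.round(d,4),"turn(tool z)",round(-t,4),"t",round(s["time"],2),"j7",round(s["joint_positions"][6],2))
E
python3 - <<'E'
from h import *
d=r.camera("top")
for n in BOX:
    g=r.regions_of("top",n)
    if n=="coax_adaptor":continue
    q,i=fit(d,g[0]["pixels"],BOX[n]);print(n,np.round(q,4),round(i,3))
w=r.camera("wrist");s,m=tool()
print(w["fx"],w["k1"]);T=np.eye(4);T[:3,:3]=m;T[:3,3]=s["ee_pos"];print(np.round(np.linalg.inv(T)@w["pose"],3),s["time"])
q=[.45,.0,0]
E
```

```text
straight_section [ 0.4523 -0.2804  0.2828] 0.934
sample_white [ 0.5388 -0.405  -0.6658] 0.955
spacer [ 0.6137 -0.1114 -0.2376] 0.932
short_plate [ 0.5883 -0.2844 -0.2914] 0.952
sample_dark [ 0.4561 -0.121  -0.3391] 0.939Traceback (most recent call last):
  File "<stdin>", line 6, in <module>
IndexError: list index out of range
```

Run:
```python
from h import *
d=r.camera("top")
g=r.regions_of("top","test_port")
if g:
    q,i=fit(d,g[0]["pixels"],BOX["test_port"]);print(np.round(q,4),round(i,3))
print(unproj(d,[228,214],.05))
w=r.camera("wrist");s,m=tool()
print(w["fx"],w["k1"]);T=np.eye(4);T[:3,:3]=m;T[:3,3]=s["ee_pos"];print(np.round(np.linalg.inv(T)@w["pose"],3))
goto(.58,.03,-.05,.25); goto(.4523,-.2804,.283,.22)
print(np.round(m,3).tolist())
```

```text
[0.5876 0.024  0.1646] 0.911
[0.58707739 0.02215054 0.05      ]
365.62088745258995 0.020715661325052398
[[-0.001 -0.968 -0.249  0.068]
 [ 1.    -0.001 -0.     0.   ]
 [-0.    -0.249  0.968 -0.161]
 [ 0.     0.     0.     1.   ]]
d(tool) [-0.5302 -0.388  -0.0275] turn(tool z) -0.3188 t 1.4 j7 -0.09
d(tool) [-0.523  -0.7235  0.0025] turn(tool z) -0.6518 t 1.4 j7 -0.09
[[-0.933, 0.36, 0.0], [0.36, 0.933, 0.0], [0.0, 0.0, -1.0]]
```

The manual's scale: shifts go in shares of 0.8 m and turns go in shares of pi rad. Converting my numbers, -0.539 m is -0.6738, -0.391 m is -0.4888, -0.533 rad is -0.1697.

```bash
echo '[-0.125, -0.09, 0, -0.0637, 0.087, -0.25, -0.1813, 0, -0.1273, 0.087, -0.6738, -0.4888, 0.025, -0.1697, 0.087, -0.6738, -0.4888, 0.025, -0.1697, 0.087, -0.6738, -0.4888, 0.025, -0.1697, 0.087, -0.6738, -0.4888, 0.025, -0.1697, 0.087, -0.6738, -0.4888, 0.025, -0.1697, 0.087, -0.6738, -0.4888, 0.025, -0.1697, 0.087, -0.6738, -0.4888, 0.025, -0.1697, 0.087, -0.6738, -0.4888, 0.025, -0.1697, 0.087, -0.6738, -0.4888, 0.025, -0.1697, 0.087, -0.6738, -0.4888, 0.025, -0.1697, 0.087]' | python3 -m jog
python3 - <<'E'
from h import *
goto(.5876,.024,.1646,.2)
E
```

```text
time: 2.6
ee_pos: [0.5503, 0.0804, 0.2053]
eef_rot: [-0.082, 0.997, 0.0, 0.0]
ft_force: [1.5, 0.8, 0.3]
width: 0.0871
grip_force: 0.0
d(tool) [-0.0275 -0.0618  0.0053] turn(tool z) -0.0001 t 2.6 j7 1.56
```

To row units: -0.062 m is -0.0775, -0.0275 m is -0.0344.

```bash
echo '[-0.0344, -0.0775, 0.0063, 0, 0.087, -0.0344, -0.0775, 0.0063, 0, 0.087, -0.0344, -0.0775, 0.0063, 0, 0.087, -0.0344, -0.0775, 0.0063, 0, 0.087, -0.0344, -0.0775, 0.0063, 0, 0.087]' | python3 -m jog
python3 - <<'E'
from h import *
d=r.camera("wrist");cv2.imwrite("pics/w1.png",d["img"][:,:,::-1])
for g in r.regions_of("wrist","test_port"):
    q,i=fit(d,g["pixels"],BOX["test_port"],x0=[0,0,.16]);print(g["p"],np.round(q,4),round(i,3),g["pixels"].sum())
    np.save("m1.npy",g["pixels"])
    print(np.round(proj(d,corners(q,BOX["test_port"][1])),1).tolist())
    break
goto(.4523,-.2804,.283,.2)
E
```

```text
time: 3.1
ee_pos: [0.5864, 0.0272, 0.2001]
eef_rot: [-0.083, 0.997, 0.0, 0.0]
ft_force: [-0.9, 0.1, 0.3]
width: 0.0873
grip_force: 0.0
0.66 [0.5863 0.0258 0.149 ] 0.951 10070
[[291.4, 183.7], [290.7, 184.6], [349.2, 184.7], [349.9, 185.6], [291.8, 267.4], [291.1, 270.2], [346.3, 268.2], [346.9, 271.0]]
d(tool) [ 0.1832 -0.281  -0.    ] turn(tool z) -0.1167 t 3.2 j7 1.69
```

View pics/w1.png

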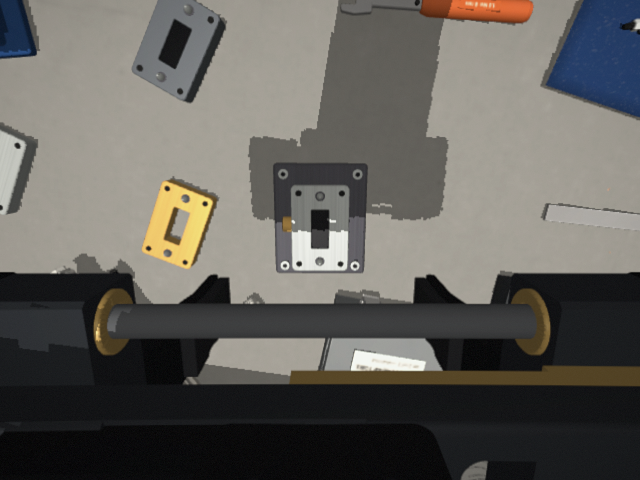

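To row units: -0.281 m is -0.3513, 0.1832 m is 0.229, -0.117 rad is -0.0372.

```bash
echo '[0.229, -0.3513, 0, -0.0372, 0.087, 0.229, -0.3513, 0, -0.0372, 0.087, 0.229, -0.3513, 0, -0.0372, 0.087, 0.229, -0.3513, 0, -0.0372, 0.087, 0.229, -0.3513, 0, -0.0372, 0.087, 0.229, -0.3513, 0, -0.0372, 0.087, 0.229, -0.3513, 0, -0.0372, 0.087, 0.229, -0.3513, 0, -0.0372, 0.087, 0.229, -0.3513, 0, -0.0372, 0.087, 0.229, -0.3513, 0, -0.0372, 0.087]' | python3 -m jog
cat > look.py <<'E'
from h import *
import sys
n=sys.argv[1];z0=float(sys.argv[2]);zt=float(sys.argv[3]);pic=sys.argv[4] if len(sys.argv)>4 else None
d=r.camera("wrist")
if pic: cv2.imwrite(f"pics/{pic}.png",d["img"][:,:,::-1])
for g in r.regions_of("wrist",n)[:2]:
    q,i=fit(d,g["pixels"],BOX[n],z0);print(round(g["p"],2),np.round(q,4),round(i,3),g["pixels"].sum(),np.round(np.array(g["position"])*[640,480]));goto(*q,zt)
    if pic: print(np.round(proj(d,corners(q,BOX[n][0],z0)[1::2])).tolist())
E
python3 look.py straight_section 0 0.016 w2
```

```text
time: 4.2
ee_pos: [0.4528, -0.2799, 0.1999]
eef_rot: [-0.141, 0.99, 0.0, 0.0]
ft_force: [-0.5, -0.3, -0.5]
width: 0.0865
grip_force: 0.0
0.82 [ 0.4523 -0.2792  0.263 ] 0.963 4789 [323. 224.]
d(tool) [0.0003 0.0009 0.1839] turn(tool z) 0.021 t 4.3 j7 2.4
[[294.0, 183.0], [352.0, 184.0], [294.0, 266.0], [348.0, 267.0]]
```

View pics/w2.png

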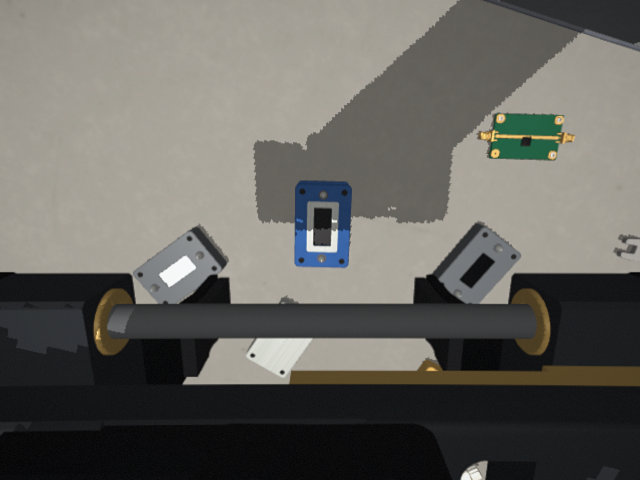

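To row units: 0.183 m is 0.2288, 0.15 m is 0.1875, 0.02 rad is 0.0064.

```bash
echo '[0, 0.0013, 0.0625, 0.0064, 0.087, 0, 0.0013, 0.125, 0.0064, 0.087, 0, 0.0013, 0.1875, 0.0064, 0.087, 0, 0.0013, 0.2288, 0.0064, 0.087, 0, 0.0013, 0.2288, 0.0064, 0.087, 0, 0.0013, 0.2288, 0.0064, 0.087, 0, 0.0013, 0.2288, 0.0064, 0.04, 0, 0.0013, 0.2288, 0.0064, 0.04, 0, 0.0013, 0.2288, 0.0064, 0.04, 0, 0.0013, 0.2288, 0.0064, 0.04, 0, 0.0013, 0.2288, 0.0064, 0.04, 0, 0.0013, 0.2288, 0.0064, 0.04]' | python3 -m jog 35
```

```text
time: 5.5
ee_pos: [0.4517, -0.2805, 0.0172]
eef_rot: [-0.13, 0.991, 0.0, 0.0]
ft_force: [-0.4, 1.6, 2.6]
width: 0.0494
grip_force: 35.0
```

```bash
python3 -c "
from h import *
goto(.5863,.0258,.149,.15)"
```

```text
d(tool) [-0.2092  0.2612 -0.1327] turn(tool z) 0.1123 t 5.5 j7 2.5
```

To row units: 0.2612 m is 0.3265, -0.2092 m is -0.2615, 0.112 rad is 0.0357.

```bash
echo '[0, 0, -0.05, 0, 0.04, 0, 0, -0.1, 0, 0.04, -0.2615, 0.3265, -0.1659, 0.0357, 0.04, -0.2615, 0.3265, -0.1659, 0.0357, 0.04, -0.2615, 0.3265, -0.1659, 0.0357, 0.04, -0.2615, 0.3265, -0.1659, 0.0357, 0.04, -0.2615, 0.3265, -0.1659, 0.0357, 0.04, -0.2615, 0.3265, -0.1659, 0.0357, 0.04, -0.2615, 0.3265, -0.1659, 0.0357, 0.04, -0.2615, 0.3265, -0.1659, 0.0357, 0.04, -0.2615, 0.3265, -0.1659, 0.0357, 0.04, -0.2615, 0.3265, -0.1659, 0.0357, 0.04]' | python3 -m jog
python3 - <<'E'
from h import *
d=r.camera("wrist");s,m=tool();goto(.5863,.0258,.149,.067)
cv2.imwrite("pics/w3.png",d["img"][:,:,::-1])
for g in r.regions_of("wrist","straight_section")[:1]:
    q,i=fit(d,g["pixels"],BOX["straight_section"],s["ee_pos"][2]-.0172)
    print(np.round(q,4),i, m.T@(np.r_[q[:2],0]-s["ee_pos"]))
g=r.regions_of("wrist","test_port")
for g in g[:1]: print(g["p"],g["pixels"].sum())
E
```

```text
time: 6.7
ee_pos: [0.5856, 0.0241, 0.1491]
eef_rot: [-0.074, 0.997, -0.0, -0.001]
ft_force: [-0.2, 0.2, -2.5]
width: 0.0495
grip_force: 35.0
d(tool) [-0.0009  0.0018  0.0823] turn(tool z) -0.0021 t 6.75 j7 1.7
[0.5868 0.0245 0.1463] 0.814978216146923 [-0.00129224  0.00047308  0.14932859]
0.83 5391
```

View pics/w3.png

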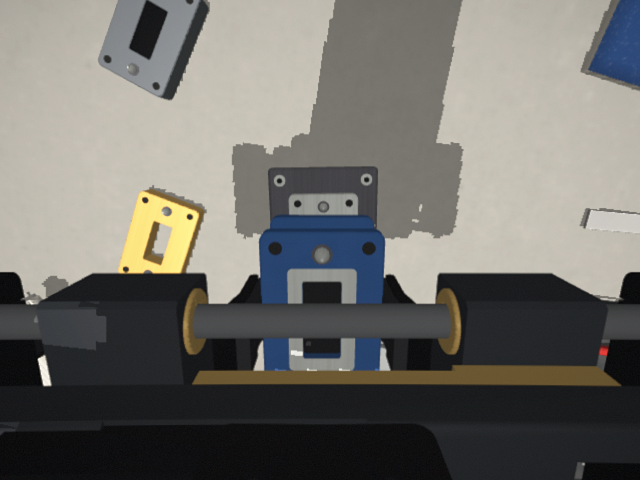

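Run:
```python
from h import *
d=r.camera("wrist");s,m=tool();e=s["ee_pos"];print(e)
cv2.imwrite("pics/c.png",cv2.resize(d["img"][185:275,250:395,::-1],None,fx=5,fy=5,interpolation=cv2.INTER_CUBIC))
f=lambda uv,z:np.round(m.T@(unproj(d,uv,z)-e),4)
print("held pin",f([322,254],e[2]-.0172+.046),"port pin",f([323,207],.056))
a=.149;u=np.array([np.cos(a),np.sin(a),0])
for sg in(1,-1):
  print(proj(d,np.array([np.r_[.5863,.0258,.056]+sg*.029*u, e-[0,0,.0172-.046]+sg*.029*m[:,0]])))
```

```text
[0.58597236 0.02454479 0.14961892]
held pin [ 0.0297  0.     -0.0288] port pin [0.0285 0.0009 0.0936]
[[323.48372861 284.81153845]
 [321.97530243 255.73694085]]
[[323.33337338 207.07339671]
 [322.15210712 389.91278504]]
```

View pics/c.png

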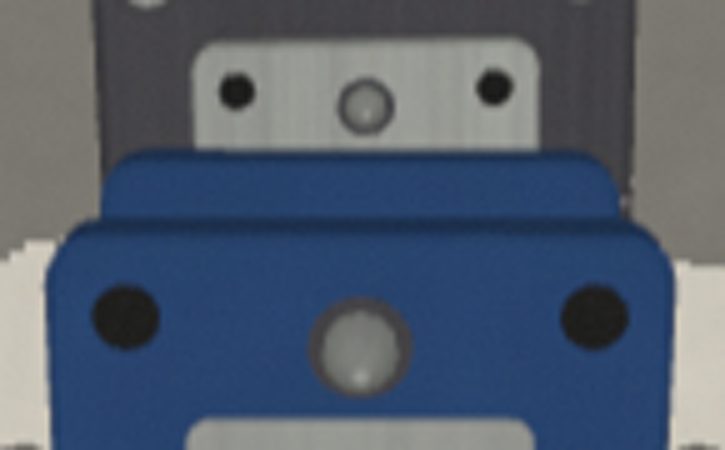

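To row units: 0.083 m is 0.1038, 0.08 m is 0.1.

```bash
echo '[-0.0006, 0.0015, 0.0375, 0, 0.04, -0.0006, 0.0015, 0.075, 0, 0.04, -0.0006, 0.0015, 0.085, 0, 0.04, -0.0006, 0.0015, 0.09, 0, 0.04, -0.0006, 0.0015, 0.0938, 0, 0.04, -0.0006, 0.0015, 0.0975, 0, 0.04, -0.0006, 0.0015, 0.1, 0, 0.04, -0.0006, 0.0015, 0.1025, 0, 0.04, -0.0006, 0.0015, 0.1038, 0, 0.04, -0.0006, 0.0015, 0.1038, 0, 0.04]' | python3 -m jog
```

```text
time: 7.9
ee_pos: [0.5867, 0.0269, 0.0672]
eef_rot: [-0.074, 0.997, 0.0, 0.0]
ft_force: [-3.0, -1.1, 3.3]
width: 0.0498
grip_force: 35.0
```

To row units: -0.148 m is -0.185, -0.13 m is -0.1625.

```bash
echo '[0, 0, 0, 0, 0.087, 0, 0, 0, 0, 0.087, 0, 0, 0, 0, 0.087, 0, 0, 0, 0, 0.087, 0, 0, -0.0375, 0, 0.087, 0, 0, -0.1, 0, 0.087, 0, 0, -0.1625, 0, 0.087, 0, 0, -0.185, 0, 0.087, 0, 0, -0.185, 0, 0.087, 0, 0, -0.185, 0, 0.087]' | python3 -m jog; python3 look.py straight_section 0.05 0.2;python3 -c "
from h import *
goto(.5388,-.405,-.666,.17)"
```

```text
time: 8.9
ee_pos: [0.5865, 0.0271, 0.2143]
eef_rot: [-0.075, 0.997, 0.0, 0.0]
ft_force: [0.5, -0.1, -1.6]
width: 0.087
grip_force: 0.0
0.92 [0.5878 0.0274 0.1552] 0.954 5874 [321. 233.]
d(tool) [-0.0019  0.0001  0.0131] turn(tool z) -0.0059 t 9.0 j7 1.68
d(tool) [ 0.1107 -0.4202  0.0434] turn(tool z) 0.8153 t 9.0 j7 1.68
```

To row units: -0.42 m is -0.525, 0.111 m is 0.1388, 0.815 rad is 0.2594.

```bash
echo '[0.1388, -0.525, 0.0188, 0.2594, 0.087, 0.1388, -0.525, 0.0188, 0.2594, 0.087, 0.1388, -0.525, 0.0188, 0.2594, 0.087, 0.1388, -0.525, 0.0188, 0.2594, 0.087, 0.1388, -0.525, 0.0188, 0.2594, 0.087, 0.1388, -0.525, 0.0188, 0.2594, 0.087, 0.1388, -0.525, 0.0188, 0.2594, 0.087, 0.1388, -0.525, 0.0188, 0.2594, 0.087, 0.1388, -0.525, 0.0188, 0.2594, 0.087, 0.1388, -0.525, 0.0188, 0.2594, 0.087, 0.1388, -0.525, 0.0188, 0.2594, 0.087, 0.1388, -0.525, 0.0188, 0.2594, 0.087]' | python3 -m jog; python3 look.py sample_white 0 0.008 w4
```

```text
time: 10.2
ee_pos: [0.5397, -0.4034, 0.1986]
eef_rot: [0.326, 0.945, 0.001, -0.001]
ft_force: [-0.3, -0.1, -0.1]
width: 0.0868
grip_force: 0.0
0.97 [ 0.5394 -0.4022 -0.6777] 0.946 4175 [322. 215.]
d(tool) [0.001  0.0003 0.1913] turn(tool z) 0.0141 t 10.3 j7 1.7
[[296.0, 181.0], [350.0, 182.0], [296.0, 260.0], [348.0, 261.0]]
```

View pics/w4.png

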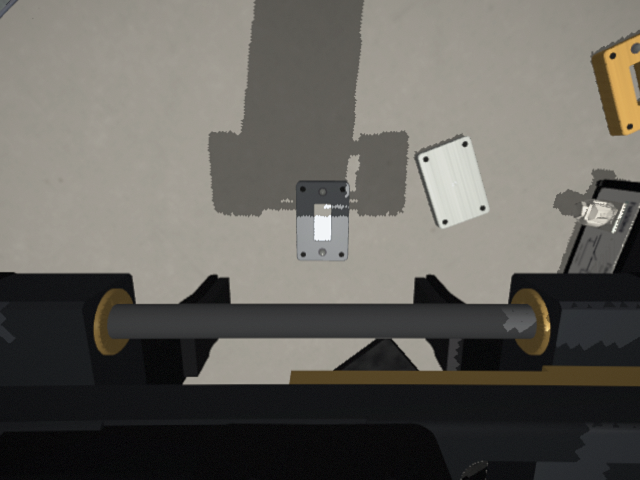

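To row units: 0.195 m is 0.2438, 0.193 m is 0.2413, 0.014 rad is 0.0045.

```bash
echo '[0.0013, 0, 0.0625, 0.0045, 0.087, 0.0013, 0, 0.125, 0.0045, 0.087, 0.0013, 0, 0.1875, 0.0045, 0.087, 0.0013, 0, 0.2313, 0.0045, 0.087, 0.0013, 0, 0.2413, 0.0045, 0.087, 0.0013, 0, 0.2438, 0.0045, 0.087, 0.0013, 0, 0.2438, 0.0045, 0.087, 0.0013, 0, 0.2438, 0.0045, 0.04, 0.0013, 0, 0.2438, 0.0045, 0.04, 0.0013, 0, 0.2438, 0.0045, 0.04, 0.0013, 0, 0.2438, 0.0045, 0.04, 0.0013, 0, 0.2438, 0.0045, 0.04]' | python3 -m jog 35; python3 -c "
from h import *
goto(.5873,.027,.15,.17)"
```

```text
time: 11.5
ee_pos: [0.5385, -0.4043, 0.0049]
eef_rot: [0.333, 0.943, 0.0, 0.0]
ft_force: [0.7, 0.4, 0.3]
width: 0.0546
grip_force: 0.0
d(tool) [ 0.2332  0.3661 -0.1651] turn(tool z) -0.8298 t 11.5 j7 1.76
```

To row units: 0.366 m is 0.4575, 0.233 m is 0.2913, -0.83 rad is -0.2642.

```bash
echo '[0, 0, 0, 0, 0.04, 0, 0, 0, 0, 0.04, 0, 0, 0, 0, 0.04]' | python3 -m jog; echo '[0, 0, -0.0625, 0, 0.04, 0, 0, -0.125, 0, 0.04, 0, 0, -0.1875, 0, 0.04, 0.2913, 0.4575, -0.2088, -0.2642, 0.04, 0.2913, 0.4575, -0.2088, -0.2642, 0.04, 0.2913, 0.4575, -0.2088, -0.2642, 0.04, 0.2913, 0.4575, -0.2088, -0.2642, 0.04, 0.2913, 0.4575, -0.2088, -0.2642, 0.04, 0.2913, 0.4575, -0.2088, -0.2642, 0.04, 0.2913, 0.4575, -0.2088, -0.2642, 0.04, 0.2913, 0.4575, -0.2088, -0.2642, 0.04, 0.2913, 0.4575, -0.2088, -0.2642, 0.04]' | python3 -m jog
```

```text
time: 11.8
ee_pos: [0.5388, -0.404, 0.0048]
eef_rot: [0.333, 0.943, 0.0, 0.0]
ft_force: [0.9, 0.6, 2.6]
width: 0.0497
grip_force: 35.0
time: 13.0
ee_pos: [0.587, 0.0309, 0.1714]
eef_rot: [-0.077, 0.997, 0.001, -0.0]
ft_force: [0.6, 0.2, -1.8]
width: 0.0498
grip_force: 35.0
```

```bash
cat > chk.py <<'E'
from h import *
import sys
x,y,a,zf,off,name=*map(float,sys.argv[1:6]),sys.argv[6]   # seat pose, face z, ee_z - underside, picture
d=r.camera("wrist");s,m=tool();e=s["ee_pos"];print("ee",np.round(e,4))
H=dict(sample_white=.02,spacer=.016,short_plate=.014)[sys.argv[7]]
u=-np.array([np.cos(a),np.sin(a),0])
sp=np.r_[x,y,zf+.006]-.029*u   # seat pin on camera side
sp=sp if (sp-e)@m[:,0]>0 else np.r_[x,y,zf+.006]+.029*u
hc=[e+m[:,0]*.038+m[:,1]*.025*k-[0,0,off-H] for k in(-1,1)]
hp=e+m[:,0]*.029-[0,0,off-H-.006]
p=proj(d,np.array([sp,hp]+hc));print("seat pin, held pin, held near corners:",np.round(p,1).tolist())
sc=lambda z:(np.linalg.norm(np.append(d["pose"][:2,3]-e[:2],d["pose"][2,3]-z))/d["fx"]*1000);print("mm/px",sc(zf),sc(e[2]))
cv2.imwrite(f"pics/{name}.png",cv2.resize(d["img"][180:280,250:395,::-1],None,fx=5,fy=5,interpolation=cv2.INTER_CUBIC))
goto(x,y,a,zf+off)
E
python3 chk.py .587 .027 .15 .09 .0048 c2 sample_white
```

```text
ee [0.5874 0.0372 0.1713]
seat pin, held pin, held near corners: [[315.4, 209.5], [336.3, 253.2], [274.5, 228.3], [397.2, 227.5]]
mm/px 0.689977216852381 0.48014939655356004
d(tool) [ 0.002  -0.0103  0.0765] turn(tool z) 0.0093 t 13.05 j7 1.68
```

View pics/c2.png

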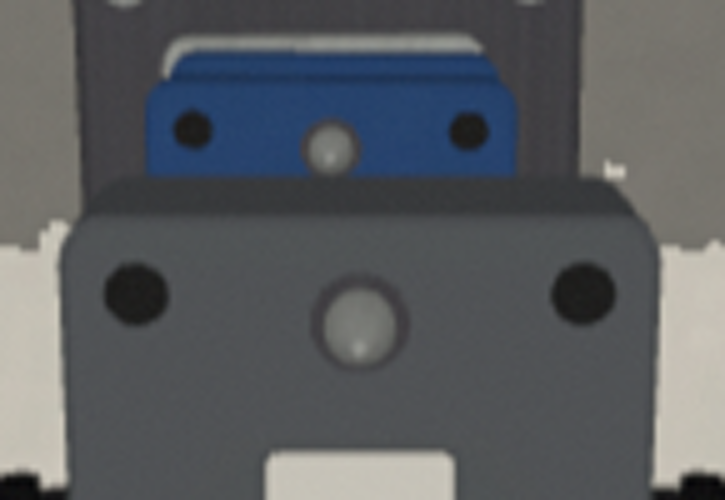

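```bash
echo '[0, 0, 0, 0, 0.04, 0, 0, 0, 0, 0.04]' | python3 -m jog; python3 chk.py .587 .027 .15 .09 .0048 c3 sample_white
```

```text
time: 13.25
ee_pos: [0.5871, 0.0257, 0.1713]
eef_rot: [-0.075, 0.997, -0.0, -0.0]
ft_force: [-0.7, -0.9, -1.4]
width: 0.0497
grip_force: 35.0
ee [0.5871 0.0251 0.1714]
seat pin, held pin, held near corners: [[323.2, 210.7], [319.7, 250.0], [258.2, 224.7], [381.3, 224.7]]
mm/px 0.6885124264862483 0.4778478853081898
d(tool) [-0.0002  0.0019  0.0766] turn(tool z) -0.0018 t 13.3 j7 1.69
```

View pics/c3.png

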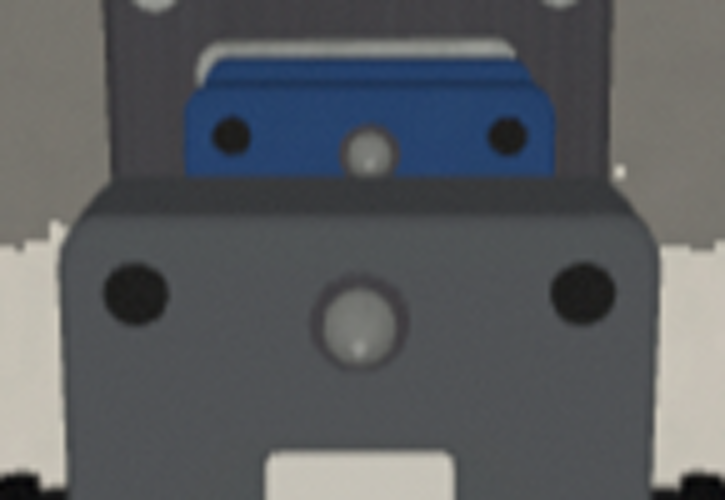

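Run:
```python
from h import *
d=r.camera("wrist");s,m=tool();s2=s;T=np.eye(4);T[:3,:3]=m;T[:3,3]=s["ee_pos"];M=np.linalg.inv(T)@d["pose"];print(np.round(M,4).tolist(),s["ee_pos"],s["joint_vel"].round(3) if hasattr(s["joint_vel"],"round") else s["joint_vel"])
np.save("mount.npy",M);D=dict(d);D["pose"]=M
def P(x,y,z):return np.round(proj(D,np.array([[x,y,z]]))[0],1)
# tool z points down: height h above TCP => z=-h
for n,h in(("blue",.0228),("white",.0152)):
    print(n,"pin base",P(.029,0,-h),"pin6",P(.029,0,-h-.006),"edge",P(.038,0,-h),"win",P(.0175,0,-h),"sides",P(.029,-.025,-h),P(.029,.025,-h))
```

```text
[[-0.0007, -0.9685, -0.249, 0.0679], [1.0, -0.0007, 0.0001, 0.0002], [-0.0003, -0.249, 0.9685, -0.161], [0.0, 0.0, 0.0, 1.0]] [0.58715827 0.02496409 0.17150779] [ 0.004 -0.001 -0.003 -0.003 -0.003 -0.001 -0.003]
blue pin base [320.9 251.2] pin6 [320.9 255.6] edge [320.9 228.8] win [320.9 278.9] sides [257.2 251.3] [384.6 251.2]
white pin base [320.9 246.3] pin6 [320.9 250.2] edge [320.9 224.9] win [320.9 272.7] sides [260.3 246.3] [381.5 246.2]
```

To row units: 0.077 m is 0.0963, -0.001 m is -0.0013.

```bash
echo '[-0.0013, 0.0023, 0.0375, 0, 0.04, -0.0013, 0.0023, 0.0688, 0, 0.04, -0.0013, 0.0023, 0.0788, 0, 0.04, -0.0013, 0.0023, 0.0838, 0, 0.04, -0.0013, 0.0023, 0.0875, 0, 0.04, -0.0013, 0.0023, 0.0913, 0, 0.04, -0.0013, 0.0023, 0.0938, 0, 0.04, -0.0013, 0.0023, 0.0959, 0, 0.04, -0.0013, 0.0023, 0.0963, 0, 0.04, -0.0013, 0.0023, 0.0963, 0, 0.04]' | python3 -m jog
```

```text
time: 14.35
ee_pos: [0.5882, 0.0288, 0.0948]
eef_rot: [-0.075, 0.997, 0.0, 0.0]
ft_force: [1.5, -0.9, -1.7]
width: 0.0493
grip_force: 35.0
```

To row units: -0.145 m is -0.1813, -0.13 m is -0.1625.

```bash
echo '[0, 0, 0, 0, 0.087, 0, 0, 0, 0, 0.087, 0, 0, 0, 0, 0.087, 0, 0, 0, 0, 0.087, 0, 0, -0.0375, 0, 0.087, 0, 0, -0.1, 0, 0.087, 0, 0, -0.1625, 0, 0.087, 0, 0, -0.1813, 0, 0.087, 0, 0, -0.1813, 0, 0.087, 0, 0, -0.1813, 0, 0.087, 0, 0, -0.1813, 0, 0.087]' | python3 -m jog; python3 look.py sample_white 0.09 0.2;python3 -c "
from h import *
goto(.6137,-.1114,-.2376,.2)"
```

```text
time: 15.45
ee_pos: [0.5873, 0.0289, 0.2378]
eef_rot: [-0.075, 0.997, -0.0, -0.001]
ft_force: [-0.1, -0.8, -0.1]
width: 0.087
grip_force: 0.0
0.69 [0.5863 0.0287 0.1381] 0.963 5696 [319. 230.]
d(tool) [0.001  0.     0.0381] turn(tool z) 0.0122 t 15.55 j7 1.67
d(tool) [-0.0051 -0.1426  0.0381] turn(tool z) 0.3879 t 15.55 j7 1.67
```

To row units: -0.143 m is -0.1788, 0.038 m is 0.0475, 0.388 rad is 0.1235.

```bash
echo '[-0.0063, -0.1788, 0.025, 0.1235, 0.087, -0.0063, -0.1788, 0.0475, 0.1235, 0.087, -0.0063, -0.1788, 0.0475, 0.1235, 0.087, -0.0063, -0.1788, 0.0475, 0.1235, 0.087, -0.0063, -0.1788, 0.0475, 0.1235, 0.087, -0.0063, -0.1788, 0.0475, 0.1235, 0.087, -0.0063, -0.1788, 0.0475, 0.1235, 0.087, -0.0063, -0.1788, 0.0475, 0.1235, 0.087]' | python3 -m jog; python3 look.py spacer 0 0.004 w5
```

```text
time: 16.35
ee_pos: [0.6147, -0.1105, 0.202]
eef_rot: [0.118, 0.993, 0.0, 0.0]
ft_force: [0.2, -0.7, 1.4]
width: 0.0869
grip_force: 0.0
0.73 [ 0.6132 -0.1099 -0.2326] 0.955 3561 [331. 217.]
d(tool) [0.0017 0.0006 0.1979] turn(tool z) -0.0039 t 16.45 j7 1.58
[[295.0, 180.0], [348.0, 180.0], [296.0, 258.0], [347.0, 258.0]]
```

View pics/w5.png

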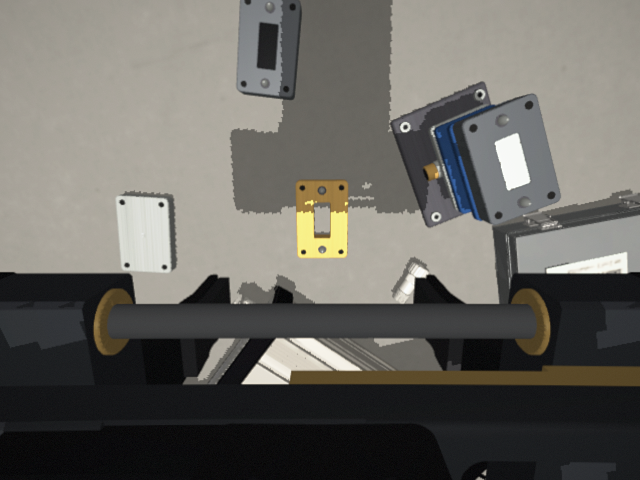

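To row units: 0.1985 m is 0.2481, 0.05 m is 0.0625, -0.004 rad is -0.0013.

```bash
echo '[0.0019, 0.0006, 0.0625, -0.0013, 0.087, 0.0019, 0.0006, 0.125, -0.0013, 0.087, 0.0019, 0.0006, 0.1875, -0.0013, 0.087, 0.0019, 0.0006, 0.2313, -0.0013, 0.087, 0.0019, 0.0006, 0.2438, -0.0013, 0.087, 0.0019, 0.0006, 0.2475, -0.0013, 0.087, 0.0019, 0.0006, 0.2481, -0.0013, 0.087, 0.0019, 0.0006, 0.2481, -0.0013, 0.04, 0.0019, 0.0006, 0.2481, -0.0013, 0.04, 0.0019, 0.0006, 0.2481, -0.0013, 0.04, 0.0019, 0.0006, 0.2481, -0.0013, 0.04, 0.0019, 0.0006, 0.2481, -0.0013, 0.04]' | python3 -m jog 35;echo '[0, 0, 0, 0, 0.04, 0, 0, 0, 0, 0.04, 0, 0, 0, 0, 0.04, 0, 0, 0, 0, 0.04]' | python3 -m jog;  python3 -c "
from h import *
goto(.5868,.0286,.145,.2)"
```

```text
time: 17.65
ee_pos: [0.6132, -0.111, 0.0034]
eef_rot: [0.117, 0.993, 0.0, 0.0]
ft_force: [0.3, -0.4, 0.4]
width: 0.0548
grip_force: 0.0
time: 18.05
ee_pos: [0.6132, -0.1108, 0.0033]
eef_rot: [0.117, 0.993, 0.0, 0.0]
ft_force: [-0.7, 1.9, 3.2]
width: 0.0496
grip_force: 35.0
d(tool) [ 0.0579  0.1296 -0.1966] turn(tool z) -0.3787 t 18.05 j7 1.66
```

To row units: -0.197 m is -0.2463, -0.15 m is -0.1875, -0.379 rad is -0.1206.

```bash
echo '[0, 0, -0.0625, 0, 0.04, 0, 0, -0.125, 0, 0.04, 0, 0, -0.1875, 0, 0.04, 0, 0, -0.2463, 0, 0.04, 0.0725, 0.162, -0.2463, -0.1206, 0.04, 0.0725, 0.162, -0.2463, -0.1206, 0.04, 0.0725, 0.162, -0.2463, -0.1206, 0.04, 0.0725, 0.162, -0.2463, -0.1206, 0.04, 0.0725, 0.162, -0.2463, -0.1206, 0.04, 0.0725, 0.162, -0.2463, -0.1206, 0.04, 0.0725, 0.162, -0.2463, -0.1206, 0.04, 0.0725, 0.162, -0.2463, -0.1206, 0.04]' | python3 -m jog; echo '[0, 0, 0, 0, 0.04, 0, 0, 0, 0, 0.04]' | python3 -m jog; python3 chk.py .5868 .0286 .145 .11 .0033 c4 spacer
python3 - <<'E'
from h import *
D=r.camera("wrist");D["pose"]=np.load("mount.npy")
def P(x,y,z):return np.round(proj(D,np.array([[x,y,z]]))[0],1)
for n,h in(("spacer",.0127),("plate",.011)):
    print(n,"pin base",P(.029,0,-h),"pin6",P(.029,0,-h-.006),"edge",P(.038,0,-h),"win",P(.0175,0,-h),"sides",P(.029,-.025,-h),P(.029,.025,-h))
E
```

```text
time: 19.25
ee_pos: [0.5868, 0.0272, 0.2]
eef_rot: [-0.071, 0.997, -0.0, -0.0]
ft_force: [0.6, 0.0, -3.2]
width: 0.05
grip_force: 35.0
time: 19.45
ee_pos: [0.5867, 0.0282, 0.2001]
eef_rot: [-0.072, 0.997, -0.0, -0.0]
ft_force: [-0.5, 0.3, -3.8]
width: 0.0495
grip_force: 35.0
ee [0.5867 0.0283 0.2001]
seat pin, held pin, held near corners: [[321.9, 208.5], [321.6, 248.4], [261.1, 223.6], [382.1, 223.4]]
mm/px 0.7118133353998533 0.4781706024819632
d(tool) [-0.0001  0.0003  0.0868] turn(tool z) -0.0002 t 19.5 j7 1.68
spacer pin base [320.9 244.7] pin6 [320.9 248.5] edge [320.9 223.7] win [321.  270.8] sides [261.3 244.8] [380.6 244.7]
plate pin base [320.9 243.7] pin6 [320.9 247.4] edge [320.9 222.8] win [321.  269.5] sides [261.9 243.7] [379.9 243.7]
```

View pics/c4.png

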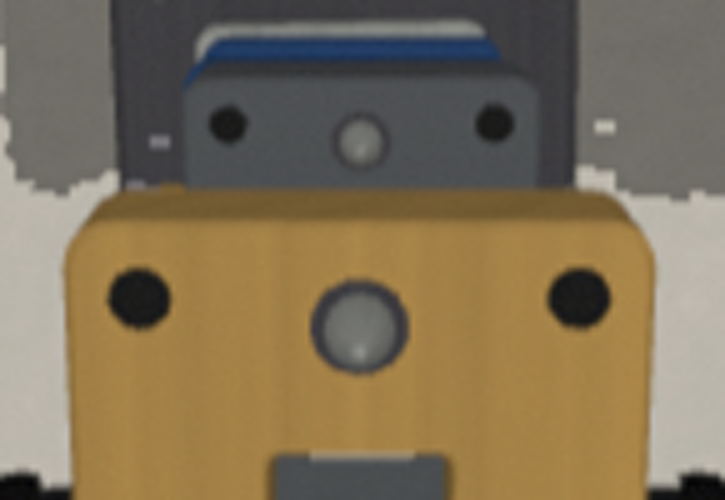

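The manual's scale: shifts go in shares of 0.8 m and turns go in shares of pi rad. Converting my numbers, 0.0872 m is 0.109, 0.0868 m is 0.1085.

```bash
echo '[0, 0.0004, 0.05, 0, 0.04, 0, 0.0004, 0.0813, 0, 0.04, 0, 0.0004, 0.0913, 0, 0.04, 0, 0.0004, 0.0963, 0, 0.04, 0, 0.0004, 0.1, 0, 0.04, 0, 0.0004, 0.1038, 0, 0.04, 0, 0.0004, 0.1063, 0, 0.04, 0, 0.0004, 0.1085, 0, 0.04, 0, 0.0004, 0.109, 0, 0.04, 0, 0.0004, 0.109, 0, 0.04]' | python3 -m jog
```

```text
time: 20.55
ee_pos: [0.5868, 0.0289, 0.1133]
eef_rot: [-0.073, 0.997, 0.0, 0.0]
ft_force: [-1.0, 0.4, -0.5]
width: 0.0495
grip_force: 35.0
```

Seated (z as expected). Release, rise and go to the plate.

To row units: -0.145 m is -0.1813, -0.13 m is -0.1625.

```bash
echo '[0, 0, 0, 0, 0.087, 0, 0, 0, 0, 0.087, 0, 0, 0, 0, 0.087, 0, 0, 0, 0, 0.087, 0, 0, -0.0375, 0, 0.087, 0, 0, -0.1, 0, 0.087, 0, 0, -0.1625, 0, 0.087, 0, 0, -0.1813, 0, 0.087, 0, 0, -0.1813, 0, 0.087, 0, 0, -0.1813, 0, 0.087, 0, 0, -0.1813, 0, 0.087]' | python3 -m jog; python3 look.py spacer 0.11 0.2;python3 -c "
from h import *
goto(.5883,-.2844,-.2914,.2)"
```

```text
time: 21.65
ee_pos: [0.5859, 0.0289, 0.2561]
eef_rot: [-0.073, 0.997, -0.0, -0.001]
ft_force: [-0.5, 0.5, -0.4]
width: 0.087
grip_force: 0.0
0.91 [0.5864 0.029  0.144 ] 0.963 4894 [333. 232.]
d(tool) [-0.0005  0.0001  0.0565] turn(tool z) 0.0013 t 21.75 j7 1.66
d(tool) [ 0.043  -0.3102  0.0566] turn(tool z) 0.4366 t 21.75 j7 1.66
```

To row units: -0.31 m is -0.3875, 0.056 m is 0.07, 0.437 rad is 0.1391.

```bash
echo '[0.0538, -0.3875, 0.025, 0.1391, 0.087, 0.0538, -0.3875, 0.07, 0.1391, 0.087, 0.0538, -0.3875, 0.07, 0.1391, 0.087, 0.0538, -0.3875, 0.07, 0.1391, 0.087, 0.0538, -0.3875, 0.07, 0.1391, 0.087, 0.0538, -0.3875, 0.07, 0.1391, 0.087, 0.0538, -0.3875, 0.07, 0.1391, 0.087, 0.0538, -0.3875, 0.07, 0.1391, 0.087, 0.0538, -0.3875, 0.07, 0.1391, 0.087, 0.0538, -0.3875, 0.07, 0.1391, 0.087, 0.0538, -0.3875, 0.07, 0.1391, 0.087]' | python3 -m jog; python3 look.py short_plate 0 0.003 w6
```

```text
time: 22.85
ee_pos: [0.5896, -0.2825, 0.2021]
eef_rot: [0.144, 0.99, 0.0, 0.0]
ft_force: [-0.3, -0.4, -0.1]
width: 0.0872
grip_force: 0.0
0.94 [ 0.5877 -0.283  -0.2739] 0.959 3983 [322. 216.]
d(tool) [ 0.0018 -0.0006  0.1992] turn(tool z) -0.0162 t 22.95 j7 1.84
[[293.0, 180.0], [346.0, 179.0], [296.0, 257.0], [346.0, 256.0]]
```

View pics/w6.png

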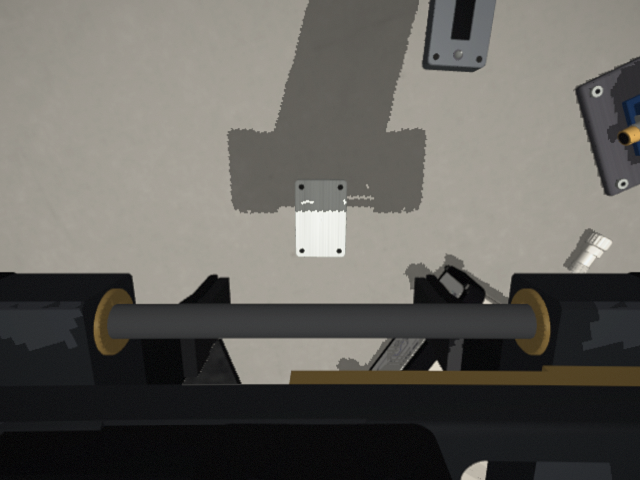

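To row units: 0.199 m is 0.2488, 0.198 m is 0.2475, -0.006 rad is -0.0019.

```bash
echo '[0.0019, -0.0006, 0.0625, -0.0019, 0.087, 0.0019, -0.0006, 0.125, -0.0019, 0.087, 0.0019, -0.0006, 0.1875, -0.0019, 0.087, 0.0019, -0.0006, 0.2313, -0.0019, 0.087, 0.0019, -0.0006, 0.2438, -0.0019, 0.087, 0.0019, -0.0006, 0.2475, -0.0019, 0.087, 0.0019, -0.0006, 0.2488, -0.0019, 0.087, 0.0019, -0.0006, 0.2488, -0.0019, 0.04, 0.0019, -0.0006, 0.2488, -0.0019, 0.04, 0.0019, -0.0006, 0.2488, -0.0019, 0.04, 0.0019, -0.0006, 0.2488, -0.0019, 0.04, 0.0019, -0.0006, 0.2488, -0.0019, 0.04]' | python3 -m jog 35;echo '[0, 0, 0, 0, 0.04, 0, 0, 0, 0, 0.04, 0, 0, 0, 0, 0.04, 0, 0, 0, 0, 0.04]' | python3 -m jog;  python3 -c "
from h import *
goto(.5866,.0289,.145,.215)"
```

```text
time: 24.15
ee_pos: [0.5875, -0.2842, 0.0032]
eef_rot: [0.142, 0.99, 0.0, 0.0]
ft_force: [-0.5, -0.4, 0.2]
width: 0.0553
grip_force: 0.0
time: 24.55
ee_pos: [0.5875, -0.284, 0.0031]
eef_rot: [0.142, 0.99, 0.0, 0.0]
ft_force: [-1.3, 2.2, 2.9]
width: 0.0499
grip_force: 35.0
d(tool) [ 0.089   0.3    -0.2118] turn(tool z) -0.4307 t 24.55 j7 1.92
```

To row units: 0.3 m is 0.375, -0.212 m is -0.265, -0.431 rad is -0.1372.

```bash
echo '[0, 0, -0.0625, 0, 0.04, 0, 0, -0.125, 0, 0.04, 0, 0, -0.1875, 0, 0.04, 0, 0, -0.25, 0, 0.04, 0.1113, 0.375, -0.265, -0.1372, 0.04, 0.1113, 0.375, -0.265, -0.1372, 0.04, 0.1113, 0.375, -0.265, -0.1372, 0.04, 0.1113, 0.375, -0.265, -0.1372, 0.04, 0.1113, 0.375, -0.265, -0.1372, 0.04, 0.1113, 0.375, -0.265, -0.1372, 0.04, 0.1113, 0.375, -0.265, -0.1372, 0.04, 0.1113, 0.375, -0.265, -0.1372, 0.04]' | python3 -m jog; echo '[0.1113, 0.375, -0.265, -0.1372, 0.04]' | python3 -m jog >/dev/null 2>&1 & sleep 0; wait; python3 -c "
from h import *
goto(.5866,.0289,.145,.215)"
```

```text
time: 25.75
ee_pos: [0.5862, 0.032, 0.2144]
eef_rot: [-0.075, 0.997, 0.0, -0.0]
ft_force: [-0.1, -1.1, -2.7]
width: 0.0497
grip_force: 35.0
d(tool) [-0.0089 -0.0346  0.0246] turn(tool z) 0.1423 t 25.85 j7 1.73
```

That last extra row was a mistake: it was relative, so it pushed the tool about 5 cm past the stack. I'll settle the arm and correct.

```bash
echo '[0, 0, 0, 0, 0.04, 0, 0, 0, 0, 0.04, 0, 0, 0, 0, 0.04]' | python3 -m jog; python3 -c "
from h import *
goto(.5866,.0289,.145,.215)"
```

```text
time: 26.15
ee_pos: [0.5692, 0.0642, 0.2425]
eef_rot: [-0.145, 0.989, -0.0, -0.0]
ft_force: [0.2, -0.4, -3.6]
width: 0.0493
grip_force: 35.0
d(tool) [-0.0065 -0.0388  0.0275] turn(tool z) 0.147 t 26.15 j7 1.73
```

To row units: -0.0388 m is -0.0485, 0.0275 m is 0.0344, 0.147 rad is 0.0468.

```bash
echo '[-0.0081, -0.0485, 0.0344, 0.0468, 0.04, -0.0081, -0.0485, 0.0344, 0.0468, 0.04, -0.0081, -0.0485, 0.0344, 0.0468, 0.04, -0.0081, -0.0485, 0.0344, 0.0468, 0.04, -0.0081, -0.0485, 0.0344, 0.0468, 0.04, -0.0081, -0.0485, 0.0344, 0.0468, 0.04]' | python3 -m jog;  python3 chk.py .5866 .0289 .145 .126 .0031 c5 short_plate
```

```text
time: 26.75
ee_pos: [0.5868, 0.0315, 0.2159]
eef_rot: [-0.074, 0.997, 0.0, 0.0]
ft_force: [0.3, -0.0, -2.4]
width: 0.0492
grip_force: 35.0
ee [0.5867 0.0315 0.2158]
seat pin, held pin, held near corners: [[317.6, 207.5], [321.2, 247.1], [261.4, 222.7], [381.0, 222.5]]
mm/px 0.7110736565139246 0.4782309988473101
d(tool) [ 0.0006 -0.0026  0.0867] turn(tool z) 0.004 t 26.8 j7 1.67
```

View pics/c5.png

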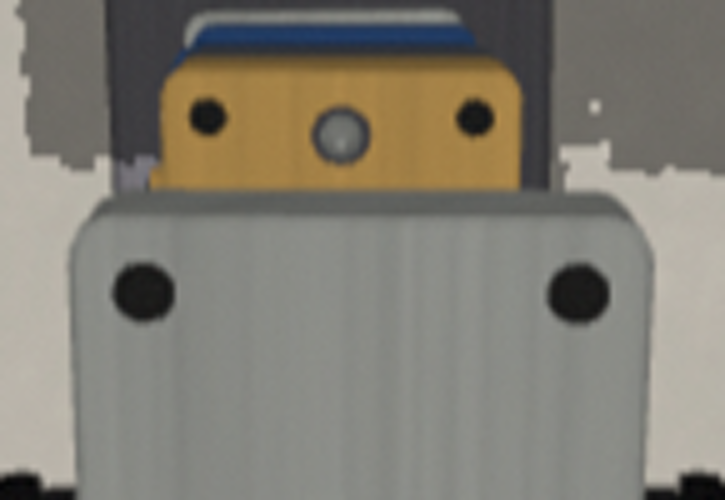

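To row units: 0.0872 m is 0.109, -0.0026 m is -0.0033, 0.004 rad is 0.0013.

```bash
echo '[0.0009, -0.0033, 0.05, 0.0013, 0.04, 0.0009, -0.0033, 0.0813, 0.0013, 0.04, 0.0009, -0.0033, 0.0913, 0.0013, 0.04, 0.0009, -0.0033, 0.0963, 0.0013, 0.04, 0.0009, -0.0033, 0.1, 0.0013, 0.04, 0.0009, -0.0033, 0.1038, 0.0013, 0.04, 0.0009, -0.0033, 0.1063, 0.0013, 0.04, 0.0009, -0.0033, 0.1085, 0.0013, 0.04, 0.0009, -0.0033, 0.109, 0.0013, 0.04, 0.0009, -0.0033, 0.109, 0.0013, 0.04]' | python3 -m jog
```

```text
time: 27.8
ee_pos: [0.5867, 0.0285, 0.129]
eef_rot: [-0.072, 0.997, 0.0, 0.0]
ft_force: [-1.3, 0.2, 4.7]
width: 0.0493
grip_force: 35.0
```

To row units: -0.12 m is -0.15, -0.08 m is -0.1.

```bash
echo '[0, 0, 0, 0, 0.087, 0, 0, 0, 0, 0.087, 0, 0, 0, 0, 0.087, 0, 0, 0, 0, 0.087, 0, 0, -0.0375, 0, 0.087, 0, 0, -0.1, 0, 0.087, 0, 0, -0.15, 0, 0.087, 0, 0, -0.15, 0, 0.087, 0, 0, -0.15, 0, 0.087, 0, 0, -0.15, 0, 0.087]' | python3 -m jog; python3 look.py short_plate 0.126 0.2
python3 - <<'E'
from h import *
d=r.camera("scene")
cv2.imwrite("pics/s2.png",cv2.resize(d["img"][130:240,220:370,::-1],None,fx=5,fy=5,interpolation=cv2.INTER_CUBIC))
E
```

```text
time: 28.8
ee_pos: [0.5858, 0.0285, 0.2471]
eef_rot: [-0.072, 0.997, -0.0, -0.001]
ft_force: [0.7, 0.5, -0.6]
width: 0.087
grip_force: 0.0
0.75 [0.5871 0.0287 0.1428] 0.966 6447 [322. 236.]
d(tool) [-0.0015  0.0001  0.0469] turn(tool z) 0.0015 t 28.9 j7 1.67
```

View pics/s2.png

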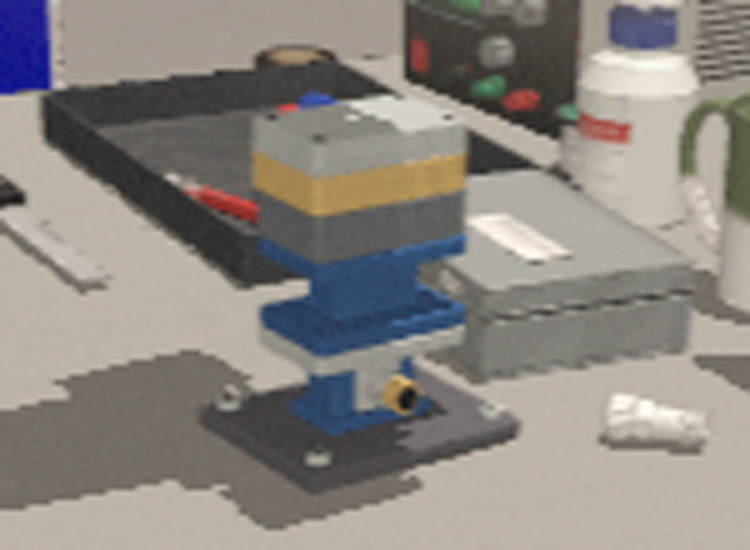

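The scene crop shows the full stack from about (255,100) to (465,360). All flanges are flush and in line, with no gaps, and the gripper is clear.

```bash
python3 -c "
from bench import r
print(r.close_job())"
```

```text
the job is handed in; nothing more can be done
None
```

The blue section, white-sample holder, brass spacer and shorting plate are stacked on the test port. The wrist-camera fits, TCP heights and a final picture show them fully down and in line, and the job is handed in at about 29 s of the 83 s allowed; `close_job` returned no verdict. While carrying the plate I sent one wrong move that took the tool about 5 cm past the stack in free air, and corrected it before placing.

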